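# Ready the electric lighter at the altar candle

### The arm

A 6-joint arm with a two-finger parallel gripper is mounted at the origin on the work surface. World frame = base frame: x ahead of the robot, y to its left, z up, the work surface at z = 0. Lengths are in mm, angles in degrees, forces in N, time in s.
With the tool pointing down it reaches from about 350 to 850 mm from the base axis. Payload 8.1 kg.
Tool frame: the origin (TCP) lies between the finger pads; the fingertips stand 11 mm ahead of it and the grasp point (between the pads) lies 8 mm behind it; z points along the fingers, y is the line along which they close (so a half turn about z gives the same grasp; the last joint's range is limited). The gripper opens to 85 mm and grips with 20 to 120 N. Pads are 22 mm wide; open, the fingers measure 114 mm over their backs; the gripper's body (76 mm by 85 mm) begins 54 mm behind the grasp point. The pads swing forward as they close: fully open they stand 13 mm farther back than shut.
Start: joints at [70.795, 7.471, 85.268, -0, 87.261, -4.893], TCP at [148.304, 581.387, 242.292] pointing down, gripper open.
Joint ranges: [-169.43, 169.43], [-51.17, 129.36], [1.28, 143.12], [-76.62, 256.62], [0, 156.53], [-152.29, 152.29]. Speed limits (degrees/s): [136.94, 136.94, 159.86, 180, 180, 180].

### API

Orientations are given as [roll, pitch, yaw] about the fixed x, y, z axes, in that order (R = Rz(yaw) Ry(pitch) Rx(roll)).
In Python, from bench import r, snapshot, get_calibration gives the robot as it stands.
- The arm moves only by the tool step_arm, never from a script. Its argument "rows" is a list of rows, each a list of 2 entries, a list of its own where there are three numbers: the shift along the tool's x, y, z in mm, then the turn about the tool's z in degrees. In form: [[[tx, ty, tz], yaw], ...]. A call has 1 to 12 rows; each row is the pose to reach, as a shift and turn from the pose commanded when the call began, along the tool's axes at that moment; what a row does not reach only later rows make up. A row lasts 1/10 s, in which the tool goes at most 50 mm and 8.59 degrees, less where a joint would pass 70% of its speed; a pose out of reach is approached as far as the arm can. A call with a gripper value outside its range is refused whole. "fingers" is the opening, from 0 (shut) to 1 (fully open), set as the call begins (left out, the last holds). The fingers move at their own pace and stop on an object; "squeeze" is the grip in N (left out, the last holds). Time passes only in rows, so rows that repeat a pose let the fingers close. It gives the time, the measured TCP pose, the force, the opening and the grip force at its end, in the units of the state.
- r.sense(): the state, without advancing time (a new reading comes with each control period).
- snapshot(name): name is "scene" or "side" or "wrist"; returns the picture (400x640x3 uint8, blue, green, red); there is no depth.
- get_calibration(name): a dict with "fovy" (degrees; the focal length in pixels is half the picture's height over the tangent of half this angle, whatever the lens; pixels are square), "cx", "cy" (the principal point, pixels), "eye" and "orientation" of the camera in the world. Camera axes: x right, y up, looking along -z (the intrinsics and any distortion apply to the point x, -y, -z); pixel columns grow to the right and rows downward; lengths in mm; the calibration is good to about 2 mm. A picture is of the moment at which its call begins: read the wrist's pose just before it. get_calibration takes no time and is no camera call; for the wrist camera it gives the pose at the moment of the call.
- r.hand_in(): hands the job in; it is judged then, once.
The state is a dict: "time": time; "joint_pos": joint angles; "qd": joint speeds; "joint_efforts": joint torques, N m; "tool_pos": TCP position; "tcp_rot": TCP orientation; "ft_force": force on the tool from outside, world axes, zero at the start; "wrist_torque": the same for the moment, N m; "finger_gap": finger opening in mm; "grip_force": force on a finger pad.
Only numpy, scipy, OpenCV 4.12 (cv2) and the standard library are available. Lean on these libraries where they do the work, as an engineer would, in place of code of your own. Each camera call takes 0.05 s, during which the arm holds its last target. There are 200 camera calls.

### The job

Get the altar candle ready to be lit with the red electric lighter that stands nose-down in its steel holder: first press the lighter's loose blue cap fully home while the lighter still stands in the holder, then draw the lighter straight up out of the holder. Lean the lighter over to about 45 degrees, nose still lower than the handle, and finish while holding it still in the gripper with the tip of its nose within 2 cm of the tip of the candle's wick, the lighter touching nothing but the gripper. Leave the candle and the other things on the shelf where they are.

Things in the scene. Friction and masses are not known exactly. Their poses are not given: they have to be found in the camera images.
- lighter: Electric lighter, about 90 g, upright nose-down in the holder at the start. Origin at the nose tip; +z runs from nose to cap. Nose: round steel rod, 11 mm diameter, from the tip to 78 mm. Handle to grip: red, square 22 x 22 mm (flat sides across its own x and y), from 78 to 173 mm, its lower shoulder resting on the holder's rim. Blue cap on top.
- lighter_tip (a point): The tip of the lighter's nose (same point as the lighter's origin, same axes).
- lighter_cap (a joint): How far the blue cap on the lighter's top end has been pressed in, along the lighter towards the nose: 0 = 8 mm proud, 0.008 m = fully home; starts between 0 and 3 mm. Held by friction: it moves at about 3 N (plus a little with speed), stays where it is left, and meets a hard stop when home (5 to 10 N seats it well).
- lighter_cap_top (a point): Centre of the top face of the blue cap (18 mm in diameter, 12 mm tall, narrower than the handle). On the lighter's axis, 193 mm from the nose tip at joint value 0, 185 mm when home.
- holder: Stainless steel holder, fixed to the shelf: round foot 84 mm in diameter, upright tube 32 mm in outer diameter with its rim 102 mm above the shelf. Origin under its centre on the shelf. The tube's bore is 14 mm wide and 84 mm deep; the lighter's nose reaches 78 mm into it, so its tip starts 24 mm above the shelf.
- holder_mouth (a point): Centre of the holder's mouth, at the rim, 102 mm above the shelf.
- candle: Cream pillar candle 58 mm in diameter on a brass dish 86 mm in diameter, loose, 0.35 kg; top of the wax 65 mm above the shelf. Origin under its centre on the shelf.
- wick_tip (a point): Tip of the candle's rigid black wick (5 mm thick, 15 mm tall), on the candle's axis 80 mm above the shelf.
- teacup: Blue ceramic teacup, bystander, 74 mm across, 60 mm tall. Origin under its centre.
- bell: Yellow plastic bell with a red press button, bystander, 72 mm across, 46 mm tall. Origin under its centre.
- fan_base: Dark wooden base with a folded fan in it, bystander, 50 x 85 mm, 54 mm tall. Origin under its centre.
- brass_bowl: Small brass offering bowl, bystander, 80 mm across, 35 mm tall. Origin under its centre.
- incense_box: Cardboard incense box with a red band, bystander, 70 x 35 mm, 30 mm tall. Origin under its centre.
- oil_bottle: Amber oil bottle with a black cap, bystander, 44 mm across, 80 mm tall. Origin under its centre.
Not all that is in view belongs to the job. What is shaped like the candle but orange or purple is not meant.

How it is judged (in metres and radians):
On the way, in this order (a step that is already met when the one before it is completed fails the run):
1. the blue cap is pressed home while the lighter stands in the holder (value of joint lighter_cap above 0.0065 m and distance between lighter_tip and holder below 0.045 m), for 0.2 s.
2. the lighter is drawn out: its nose tip is above the holder's rim and the fingers hold it (z of lighter_tip in the frame of holder_mouth above 0.003 m and contact force between lighter and the fingers above 1 N), for 0.1 s.
At the end, for the whole second after the job is handed in: The fingers hold the lighter still, cap home (to 1.5 mm), axis 30 to 60 degrees from upright, nose lower, its tip within 23 mm of the wick tip, touching no candle, holder or bystander; candle upright, and it and the bystanders within 25 mm of their starts (value of joint lighter_cap above 0.0065 m and angle between lighter's own z axis and vertical between 0.52 and 1.05 rad and distance between lighter_tip and wick_tip below 0.023 m and contact force between lighter and the fingers above 1 N and linear speed of lighter below 0.03 m/s and angular speed of lighter below 0.2 rad/s and contact force between lighter and holder below 0.1 N and contact force between lighter and candle below 0.1 N and contact force between lighter and teacup below 0.1 N and contact force between lighter and bell below 0.1 N and contact force between lighter and fan_base below 0.1 N and contact force between lighter and brass_bowl below 0.1 N and contact force between lighter and incense_box below 0.1 N and contact force between lighter and oil_bottle below 0.1 N and angle between candle's own z axis and vertical below 0.1 rad and distance of each of candle, teacup, bell, fan_base, brass_bowl, incense_box, oil_bottle from where it was at the start of the episode below 0.025 m); the arm keeps its last pose, push and grip.
It fails at once if the candle or another thing on the shelf is moved more than 25 mm or tipped (distance of any of candle, teacup, bell, fan_base, brass_bowl, incense_box, oil_bottle from where it was at the start of the episode above 0.025 m or angle between any of candle, teacup, bell, fan_base, brass_bowl, incense_box, oil_bottle's own z axis and vertical above 0.5 rad).
It also fails if it takes over 45 s, if anything falls off the work surface, if the arm or the gripper's body presses on something with over 40 N, if the wrist force passes 120 N, or if a joint passes its speed limit or range.

## Working session

There is one attempt and no reset: what is moved stays moved. The work goes in short steps, Python scripts to look and compute and a tool call to move; the robot and the scene stay as the last step left them, time stands still between calls to the robot, and variables do not carry over. Pictures are saved under pics/ and viewed, at most 10 in all, crops included, and the job is handed in when it is done.

Besides the shell and the picture viewer there is one more tool, called after "Emit:" by a JSON object that holds its "name" and its "arguments", one argument or row to a line. step_arm: Moves the arm, as the interface text tells. Its arguments: {"type":"object","properties":{"rows":{"type":"array"},"fingers":{"type":"number"},"squeeze":{"type":"number"}},"required":["rows"]}

```bash
ls; mkdir -p pics; python3 - <<'E'
from bench import r,snapshot,get_calibration
import cv2
print(r.sense())
for n in ("scene","side","wrist"):
    print(n,get_calibration(n)); cv2.imwrite(f"pics/{n}0.png",snapshot(n))
E
```

```text
pics
{'time': 0.0, 'joint_pos': array([ 7.07950209e+01,  7.51465152e+00,  8.53310607e+01,  1.29099332e-03,
        8.72599923e+01, -4.89156418e+00]), 'qd': array([ 0.0324417 ,  0.04700855, -0.08325904,  0.07781087,  0.08816892,
       -0.05806136]), 'joint_efforts': array([-2.43262721e-04, -5.69397354e+01, -5.00547874e+01, -3.47461182e-04,
        1.45920928e-02, -9.57795123e-06]), 'tool_pos': array([148.11550975, 580.8823956 , 241.23208602]), 'tcp_rot': array([-1.79894790e+02, -1.02981464e-02,  1.65686513e+02]), 'ft_force': array([-0.01267434,  0.89359678, -0.42980328]), 'wrist_torque': array([ 0.0100828 , -0.05320984,  0.04186303]), 'grip_force': 0.0, 'finger_gap': 85.43011119667439}
scene {'fovy': 43.638990450086624, 'cx': 308.7924001547727, 'cy': 200.89710300681674, 'eye': array([1171.22306619,  775.13586422, 1530.14064611]), 'orientation': array([ 35.24488421,   0.38942197, 141.41314302])}
side {'fovy': 50.2482367386457, 'cx': 323.6546761112836, 'cy': 203.23701391348072, 'eye': array([ 338.31778061, -918.28885262,  721.09348782]), 'orientation': array([ 59.11572394,  -0.1920891 , -14.47037433])}
wrist {'fovy': 69.54770064846596, 'cx': 319.9940330239513, 'cy': 206.14371901846366, 'eye': array([ 76.71991861, 598.69131797, 372.76197836]), 'orientation': array([-1.67492086e+01,  8.47128782e-03,  7.57126900e+01])}
```

View pics/scene0.png

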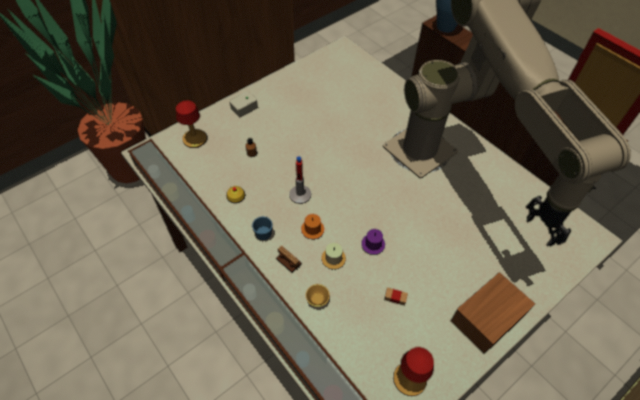

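View pics/side0.png

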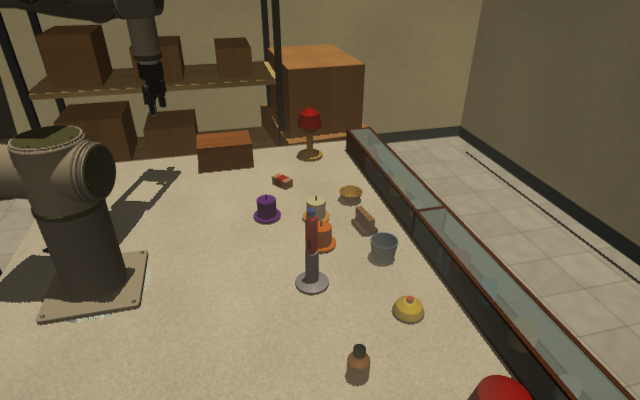

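View pics/wrist0.png

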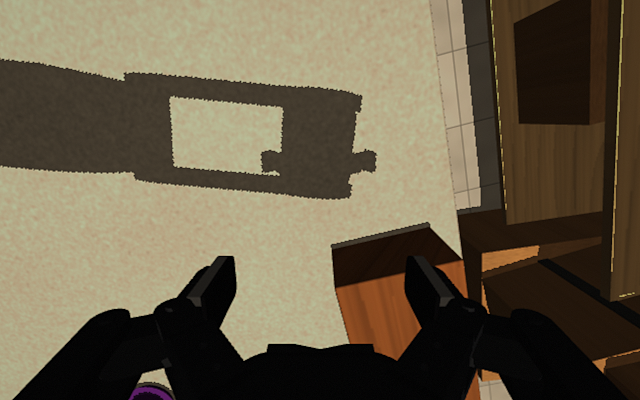

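The scene view shows the blue cap at about (299,158), the holder foot at (300,194) and the cream candle at (334,256), with its wick at (334,246). Orange and purple decoys are at (313,226) and (374,240). In the side view the cap is at (311,212) and the cream candle at (316,206). The wrist view shows only the table and a wooden block.

```bash
cat > h.py <<'E'
import numpy as np, cv2
from scipy.spatial.transform import Rotation as R
from bench import r,snapshot,get_calibration
def ray(c,u,v,h=400):
    f=h/2/np.tan(np.radians(c["fovy"]/2))
    d=np.array([(u-c["cx"])/f,-(v-c["cy"])/f,-1.])
    return c["eye"],R.from_euler("xyz",c["orientation"],degrees=True).apply(d/np.linalg.norm(d))
def onz(c,u,v,z):
    e,d=ray(c,u,v); return e+d*(z-e[2])/d[2]
def tri(ps):  # [(cal,u,v)]
    A=np.zeros((3,3));b=np.zeros(3)
    for c,u,v in ps:
        e,d=ray(c,u,v);P=np.eye(3)-np.outer(d,d);A+=P;b+=P@e
    x=np.linalg.solve(A,b)
    return x,[np.linalg.norm(np.cross(ray(c,u,v)[1],x-c["eye"])) for c,u,v in ps]
def proj(c,p):
    q=R.from_euler("xyz",c["orientation"],degrees=True).inv().apply(np.asarray(p)-c["eye"])
    f=200/np.tan(np.radians(c["fovy"]/2)); return c["cx"]-f*q[0]/q[2],c["cy"]+f*q[1]/q[2]
def blob(im,lo,hi,box,k=None):
    x0,y0,x1,y1=box
    m=cv2.inRange(cv2.cvtColor(im[y0:y1,x0:x1],cv2.COLOR_BGR2HSV),np.array(lo),np.array(hi))
    n,l,s,c=cv2.connectedComponentsWithStats(m)
    if n<2:return None
    i=1+np.argmax(s[1:,4]); return c[i]+[x0,y0],s[i]+[x0,y0,0,0,0]
E
python3 - <<'E'
from h import *
S=cv2.imread("pics/scene0.png");D=cv2.imread("pics/side0.png")
cs,cd=get_calibration("scene"),get_calibration("side")
a=blob(S,(100,90,50),(130,255,255),(290,148,310,172));b=blob(D,(100,80,40),(130,255,255),(300,203,322,222))
print("cap",a,b,tri([(cs,*a[0]),(cd,*b[0])]))
# approximate table positions from scene pixels
for n,u,v in [("holderfoot",300,194.5),("candledish",334,258),("orange",313,228),("purple",374,242),("cup",263,229),("bell",235,195),("fan",288,259),("bowl",318,297),("box",396,297),("bottle",251,150)]:
    print(n,onz(cs,u,v,5).round())
for n,u,v in [("holderfoot",312,283),("purple",267,215),("bell",408,310),("candledish",316,216)]: print(n,onz(cd,u,v,3).round())
vis=[cv2.resize(S[140:290,220:400],None,fx=4,fy=4,interpolation=cv2.INTER_CUBIC)]
cv2.imwrite("pics/a.png",vis[0])
cv2.imwrite("pics/b.png",cv2.resize(D[180:300,240:420],None,fx=4,fy=4,interpolation=cv2.INTER_CUBIC))
E
```

```text
cap (array([298.5, 158.5]), array([297, 157,   4,   4,  14])) (array([310.71428571, 210.        ]), array([308, 208,   7,   5,  21])) (array([ 515.39142548, -118.96458672,  214.05685857]), [np.float64(0.801188906946589), np.float64(0.8011889069465105)])
holderfoot [ 515. -118.    5.]
candledish [590. 170.   5.]
orange [570.  29.   5.]
purple [439. 210.   5.]
cup [713. -80.   5.]
bell [ 707. -270.    5.]
fan [716.  73.   5.]
bowl [725. 248.   5.]
box [525. 408.   5.]
bottle [ 532. -416.    5.]
holderfoot [ 515. -125.    3.]
purple [451. 217.   3.]
bell [ 710. -270.    3.]
candledish [598. 174.   3.]
```

View pics/a.png

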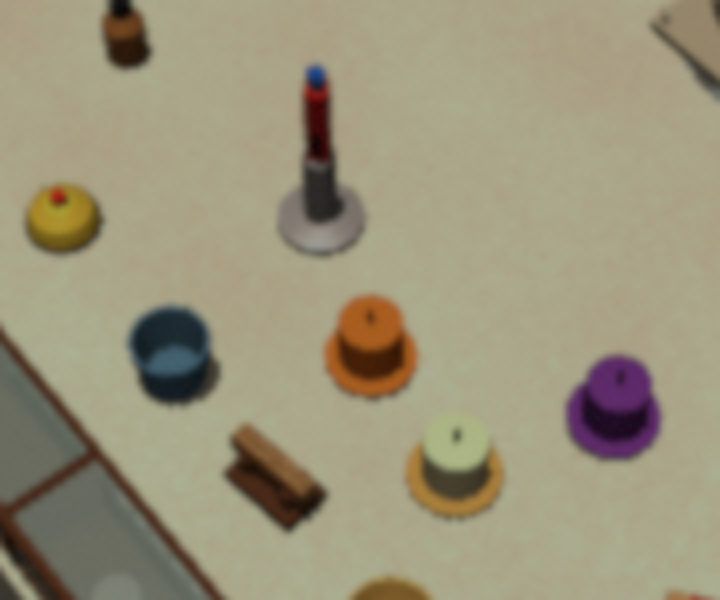

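View pics/b.png

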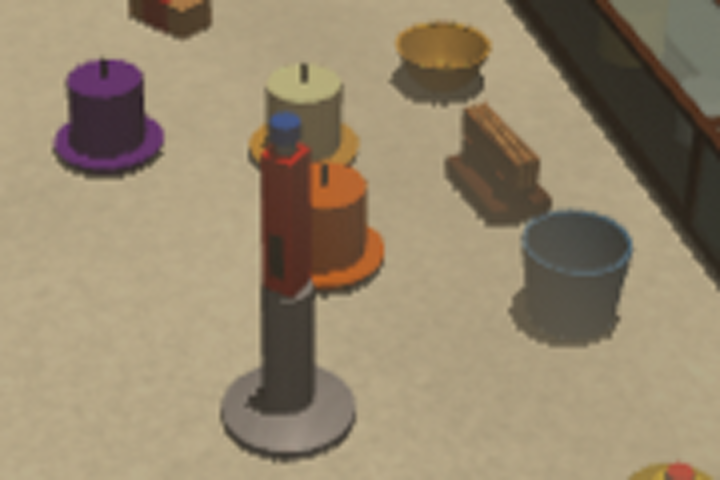

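The crops put the wick tip at about (333.9,246.6) in the scene view and (315.6,195.6) in the side view. The move format has no tilt, so I'll lean the lighter by pivoting it in the pads, pushing its nose against the fixed holder tube.

```bash
cat >> h.py <<'E'
def shift(s,p,yaw=None):
    "tool shift from sensed state to world TCP p"
    y=np.radians(s["tcp_rot"][2]);d=np.asarray(p)-s["tool_pos"];c,q=np.cos(y),np.sin(y)
    return np.round([d[0]*c+d[1]*q,d[0]*q-d[1]*c,-d[2]],1)
E
python3 - <<'E'
from h import *
cs,cd,cw=[get_calibration(n) for n in ("scene","side","wrist")]
print("wick",tri([(cs,333.9,246.6),(cd,315.6,195.6)]))
s=r.sense();L=np.array([515,-119,212.])
y=np.radians(s["tcp_rot"][2]);tx=np.array([np.cos(y),np.sin(y),0])
for k in (0,40,80,120,160):
  for z in (330,):
    p=L-k*tx;p[2]=z
    c=dict(cw);c["eye"]=cw["eye"]+p-s["tool_pos"]
    print(k,p.round(),proj(c,L),proj(c,[515,-119,117]),shift(s,p))
E
```

```text
wick (array([593.63703159, 166.85115578,  81.74425788]), [np.float64(1.8736070951340016), np.float64(1.8736070951339003)])
0 [ 515. -119.  330.] (np.float64(320.4624907306403), np.float64(204.59821723410175)) (np.float64(320.3343798726503), np.float64(182.53314550428024)) [-528.5 -587.6  -88.5]
40 [ 554. -129.  330.] (np.float64(320.5049393970982), np.float64(160.13698349302626)) (np.float64(320.36110495809), np.float64(149.2355766640386)) [-568.5 -587.6  -88.5]
80 [ 593. -139.  330.] (np.float64(320.5515173063907), np.float64(111.35073212095851)) (np.float64(320.3897087108845), np.float64(113.59732099168085)) [-608.5 -587.6  -88.5]
120 [ 631. -149.  330.] (np.float64(320.6028577771849), np.float64(57.57611767871663)) (np.float64(320.42039644157103), np.float64(75.3625760591867)) [-648.5 -587.6  -88.5]
160 [ 670. -159.  330.] (np.float64(320.65973061906163), np.float64(-1.9931674650335651)) (np.float64(320.4534045082367), np.float64(34.236856384167794)) [-688.5 -587.6  -88.5]
```

Emit:
{"name": "step_arm", "arguments": {
  "rows": [
    [[0,0,-45],0],
    [[-25,-25,-80],0],
    [[-60,-65,-80],0],
    [[-90,-100,-80],0],
    [[-120,-135,-80],0],
    [[-150,-170,-80],0],
    [[-185,-205,-80],0],
    [[-215,-240,-80],0],
    [[-250,-275,-80],0],
    [[-280,-310,-80],0],
    [[-310,-345,-80],0],
    [[-345,-380,-80],0]
  ],
  "fingers": 1,
  "squeeze": 20
}}

```text
time: 1.35
tool_pos: [388.8, 126.2, 322.4]
tcp_rot: [180.0, 0.0, 165.7]
ft_force: [0.8, 0.8, -0.1]
finger_gap: 85.3
grip_force: 0.0
```

Emit:
{"name": "step_arm", "arguments": {
  "rows": [
    [[-30,-34,0],0],
    [[-60,-67,0],0],
    [[-90,-100,0],0],
    [[-120,-135,0],0],
    [[-150,-170,0],0],
    [[-180,-205,0],0],
    [[-183,-208,0],0],
    [[-183,-208,0],0],
    [[-183,-208,0],0]
  ]
}}

```text
time: 2.25
tool_pos: [514.2, -118.2, 322.1]
tcp_rot: [180.0, -0.0, 165.7]
ft_force: [0.4, -0.4, 0.5]
finger_gap: 85.7
grip_force: 0.0
```

```bash
python3 - <<'E'
from h import *
s=r.sense();print(s["time"],s["tool_pos"],s["tcp_rot"],s["joint_pos"])
c=get_calibration("wrist");im=snapshot("wrist");np.save("w1.npy",c,allow_pickle=True)
cv2.imwrite("pics/w1.png",im)
for z in (216,): print(proj(c,[515,-119,z]))
E
```

```text
2.25 [ 514.23595714 -118.16742265  322.0941227 ] [ 1.79973750e+02 -4.27060166e-02  1.65700012e+02] [-1.85254997e+01 -4.86756009e+00  8.95424584e+01  2.31331198e-02
  9.53696253e+01 -9.42233458e+01]
(np.float64(319.5268117158815), np.float64(209.5948130374934))
```

View pics/w1.png

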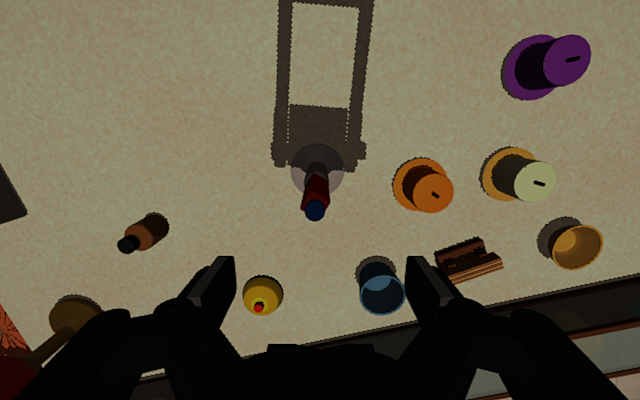

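The wrist view shows the cap at (315,211), with the red handle going up to (318,175). The cream candle's wick is at about (540,183), and the fingers are clear of everything.

```bash
python3 - <<'E'
from h import *
im=cv2.imread("pics/w1.png");c=np.load("w1.npy",allow_pickle=True).item()
a=blob(im,(100,90,30),(130,255,255),(300,195,332,225));print("cap",a,onz(c,*a[0],214.5))
cs,cd=get_calibration("scene"),get_calibration("side")
print("cap3",tri([(cs,298.5,158.5),(cd,310.7,210),(c,*a[0])]))
w=blob(im,(0,0,0),(180,255,60),(526,172,554,194));print("wick",w,[onz(c,u,v,80) for u,v in [(w[0])]])
print("wick3",tri([(cs,333.9,246.6),(cd,315.6,195.6),(c,w[1][0]+w[1][2]-2,w[0][1]+1)]))
cv2.imwrite("pics/w1c.png",cv2.resize(im[165:225,290:345],None,fx=10,fy=10,interpolation=cv2.INTER_CUBIC))
E
```

```text
cap (array([314.46899225, 210.86434109]), array([305, 203,  20,  18, 258])) [ 515.48964457 -123.66970141  214.5       ]
cap3 (array([ 515.12428547, -121.30862668,  214.37348281]), [np.float64(2.436345278197543), np.float64(0.904202391479253), np.float64(2.3840371769590605)])
wick (array([539.02777778, 183.05555556]), array([534, 181,  11,   5,  36])) [array([592.4863508 , 161.30961473,  80.        ])]
wick3 (array([593.91557157, 166.24225146,  81.58625636]), [np.float64(2.4055717456682926), np.float64(1.40297940367176), np.float64(1.1159771502900444)])
```

View pics/w1c.png

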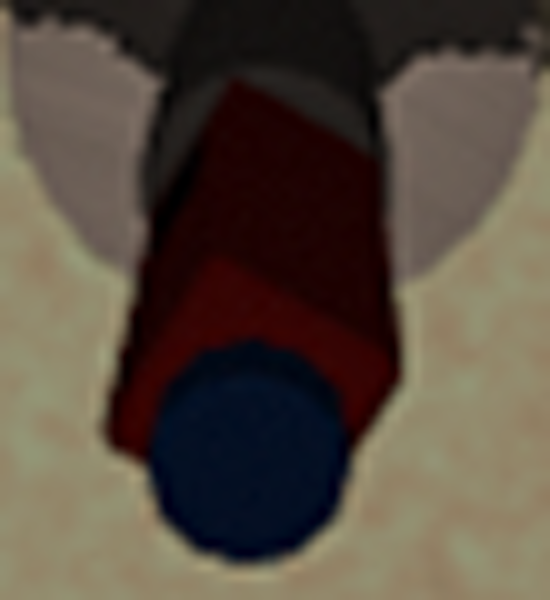

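The crop shows the handle's top-face corners at about (311.5,190.5), (330,202.2) and (301,209.5). The lighter is turned about 30° relative to the picture.

```bash
python3 - <<'E'
from h import *
c=np.load("w1.npy",allow_pickle=True).item()
B,Rr,L=[onz(c,u-.45,v-.45,197)[:2] for u,v in [(311.5,190.5),(330,202.2),(301,209.5)]]
for p,q in [(B,Rr),(B,L)]: d=q-p;print(np.linalg.norm(d),np.degrees(np.arctan2(d[1],d[0])))
print((Rr+L)/2)
E
```

```text
20.34429303046148 42.550620438494384
20.739854232036567 -42.96221317755956
[ 515.78646004 -123.53663194]
```

Emit:
{"name": "step_arm", "arguments": {
  "rows": [
    [[-2,-3.5,0],8],
    [[-2,-3.5,0],16],
    [[-2,-3.5,0],24],
    [[-2,-3.5,0],30.7],
    [[-2,-3.5,0],30.7],
    [[-2,-3.5,0],30.7],
    [[-2,-3.5,0],30.7],
    [[-2,-3.5,30],30.7],
    [[-2,-3.5,60],30.7],
    [[-2,-3.5,80],30.7],
    [[-2,-3.5,80],30.7],
    [[-2,-3.5,80],30.7]
  ],
  "fingers": 0
}}

```text
time: 3.5
tool_pos: [515.6, -122.6, 242.8]
tcp_rot: [-180.0, -0.0, 135.1]
ft_force: [0.4, -0.6, 0.8]
finger_gap: -0.0
grip_force: 0.0
```

Emit:
{"name": "step_arm", "arguments": {
  "rows": [
    [[0,0,4],0],
    [[0,0,8],0],
    [[0,0,11],0],
    [[0,0,11],0]
  ]
}}

```text
time: 3.9
tool_pos: [515.5, -122.7, 231.1]
tcp_rot: [-180.0, -0.0, 135.0]
ft_force: [0.8, 0.6, -0.8]
finger_gap: 0.1
grip_force: 0.0
```

```bash
python3 - <<'E'
from h import *
s=r.sense();print(s["tool_pos"],s["tcp_rot"],s["ft_force"],s["finger_gap"])
cs,cd=get_calibration("scene"),get_calibration("side")
S=cv2.resize(snapshot("scene")[130:190,270:330],None,fx=6,fy=6,interpolation=cv2.INTER_CUBIC)
D=cv2.resize(snapshot("side")[165:225,280:340],None,fx=6,fy=6,interpolation=cv2.INTER_CUBIC)
cv2.imwrite("pics/p.png",np.hstack([S,D]))
E
```

```text
[ 515.54843465 -122.7482773   231.11246777] [-1.79992878e+02 -1.20455920e-02  1.34995095e+02] [ 0.77440915  0.5807412  -0.78616069] 0.1242214897419851
```

View pics/p.png

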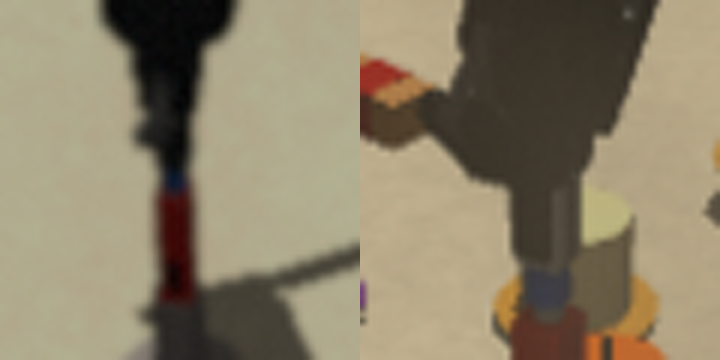

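The fingertips sit centred just above the blue cap in both views: scene crop (175,178), side crop (545,270). Pressing down now.

Emit:
{"name": "step_arm", "arguments": {
  "rows": [
    [[0,0,2],0],
    [[0,0,4],0],
    [[0,0,6],0],
    [[0,0,6],0]
  ]
}}

```text
time: 4.4
tool_pos: [515.7, -122.8, 225.3]
tcp_rot: [180.0, 0.0, 135.0]
ft_force: [-0.3, -0.7, 0.6]
finger_gap: -0.1
grip_force: 0.5
```

Emit:
{"name": "step_arm", "arguments": {
  "rows": [
    [[0,0,1],0],
    [[0,0,2],0],
    [[0,0,3],0],
    [[0,0,3],0]
  ]
}}

```text
time: 4.8
tool_pos: [515.6, -122.8, 222.2]
tcp_rot: [-180.0, -0.0, 135.0]
ft_force: [-0.1, 0.0, 2.1]
finger_gap: 0.2
grip_force: 1.0
```

Emit:
{"name": "step_arm", "arguments": {
  "rows": [
    [[0,0,0.5],0],
    [[0,0,1],0],
    [[0,0,1.5],0],
    [[0,0,1.5],0]
  ]
}}

```text
time: 5.2
tool_pos: [515.6, -122.8, 220.7]
tcp_rot: [-180.0, -0.0, 135.0]
ft_force: [0.4, -0.7, 2.5]
finger_gap: -0.1
grip_force: 1.2
```

Emit:
{"name": "step_arm", "arguments": {
  "rows": [
    [[0,0,0.5],0],
    [[0,0,1],0],
    [[0,0,1],0],
    [[0,0,1],0]
  ]
}}

```text
time: 5.6
tool_pos: [515.7, -122.8, 220.0]
tcp_rot: [180.0, 0.0, 135.0]
ft_force: [-0.0, 0.3, 5.7]
finger_gap: 0.2
grip_force: 2.4
```

Emit:
{"name": "step_arm", "arguments": {
  "rows": [
    [[0,0,0.5],0],
    [[0,0,0.7],0],
    [[0,0,0.7],0],
    [[0,0,0.7],0],
    [[0,0,0.7],0]
  ]
}}

```text
time: 6.1
tool_pos: [516.0, -122.9, 220.0]
tcp_rot: [180.0, 0.1, 135.0]
ft_force: [-0.5, 0.6, 7.4]
finger_gap: 0.0
grip_force: 4.0
```

Emit:
{"name": "step_arm", "arguments": {
  "rows": [
    [[0,0,-15],0],
    [[0,0,-35],0],
    [[0,0,-40],0],
    [[0,0,-40],0]
  ]
}}

```text
time: 6.5
tool_pos: [516.2, -122.9, 260.2]
tcp_rot: [180.0, 0.1, 135.0]
ft_force: [-0.2, 0.6, 0.1]
finger_gap: 0.1
grip_force: 0.0
```

Emit:
{"name": "step_arm", "arguments": {
  "rows": [
    [[0,0,0],0],
    [[0,0,0],0],
    [[0,0,0],0],
    [[0,0,0],0],
    [[0,0,0],0],
    [[0,0,0],0]
  ],
  "fingers": 1
}}

```text
time: 7.1
tool_pos: [515.6, -122.7, 259.0]
tcp_rot: [-180.0, -0.0, 135.0]
ft_force: [0.8, 1.7, 0.4]
finger_gap: 84.7
grip_force: 0.0
```

```bash
python3 - <<'E'
from h import *
s=r.sense();print(s["time"],s["tool_pos"],s["finger_gap"])
c=get_calibration("wrist");im=snapshot("wrist");np.save("w2.npy",c,allow_pickle=True);cv2.imwrite("pics/w2.png",im)
u,v=proj(c,[515.5,-122,208]);print(u,v)
a=blob(im,(100,90,25),(130,255,255),(int(u)-45,int(v)-40,int(u)+45,int(v)+45));print(a,onz(c,*a[0],207))
E
```

```text
7.1 [ 515.59281723 -122.73943501  258.9789065 ] 84.68216043264292
321.26896088876316 231.38526545668117
(array([319.2937365, 232.825054 ]), array([307, 221,  25,  24, 463])) [ 515.57810978 -123.97738124  207.        ]
```

Emit:
{"name": "step_arm", "arguments": {
  "rows": [
    [[-0.5,-0.5,20],0],
    [[-0.5,-0.5,45],0],
    [[-0.5,-0.5,70],0],
    [[-0.5,-0.5,88],0],
    [[-0.5,-0.5,93],0],
    [[-0.5,-0.5,93],0]
  ]
}}

```text
time: 7.75
tool_pos: [515.2, -123.3, 165.5]
tcp_rot: [-180.0, -0.1, 135.0]
ft_force: [-0.4, -0.5, 0.1]
finger_gap: 85.4
grip_force: 0.0
```

Emit:
{"name": "step_arm", "arguments": {
  "rows": [
    [[0,0,0],0],
    [[0,0,0],0],
    [[0,0,0],0],
    [[0,0,0],0],
    [[0,0,0],0],
    [[0,0,0],0],
    [[0,0,0],0],
    [[0,0,0],0]
  ],
  "fingers": 0,
  "squeeze": 25
}}

```text
time: 8.55
tool_pos: [516.0, -123.6, 166.7]
tcp_rot: [180.0, 0.1, 135.0]
ft_force: [-0.3, 0.4, 5.6]
finger_gap: 21.4
grip_force: 28.4
```

Emit:
{"name": "step_arm", "arguments": {
  "rows": [
    [[0,0,-10],0],
    [[0,0,-20],0],
    [[0,0,-32],0],
    [[0,0,-45],0],
    [[0,0,-58],0],
    [[0,0,-70],0],
    [[0,0,-82],0],
    [[0,0,-92],0],
    [[0,0,-95],0],
    [[0,0,-95],0],
    [[0,0,-95],0]
  ]
}}

```text
time: 9.65
tool_pos: [515.4, -123.4, 260.5]
tcp_rot: [-180.0, -0.1, 135.0]
ft_force: [-0.3, -2.0, -0.8]
finger_gap: 21.8
grip_force: 27.6
```

```bash
python3 - <<'E'
from h import *
s=r.sense();print(s["time"],s["tool_pos"],s["ft_force"],s["grip_force"],s["finger_gap"])
cd=get_calibration("side");cs=get_calibration("scene")
D=snapshot("side");S=snapshot("scene")
cv2.imwrite("pics/l.png",np.hstack([cv2.resize(D[130:300,250:380],None,fx=3,fy=3),cv2.resize(S[110:220,250:350],(464,510))]))
print(proj(cd,[516,-123,119]),proj(cs,[516,-123,119]))
E
```

```text
9.65 [ 515.37635344 -123.3780155   260.4658735 ] [-0.26566828 -1.96186061 -0.78356151] 27.620403170585632 21.75130626731145
(np.float64(311.51183545981945), np.float64(244.9445275558139)) (np.float64(298.0946480528867), np.float64(175.10658498620802))
```

View pics/l.png

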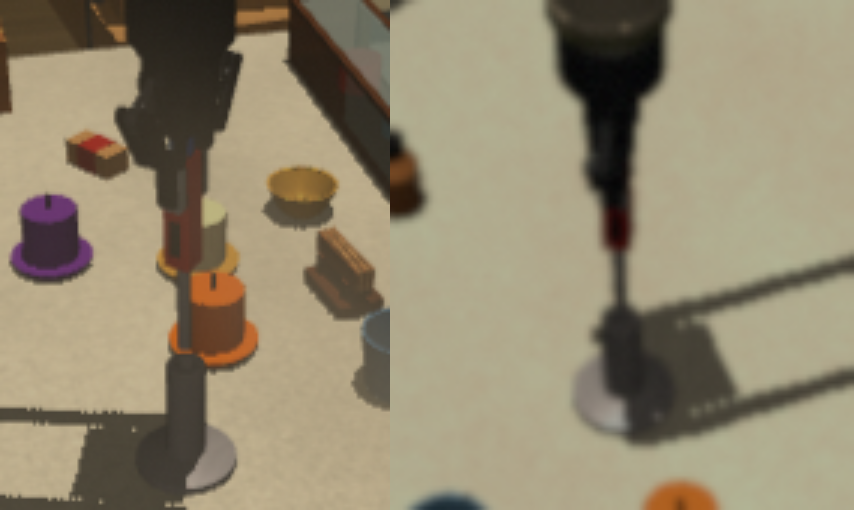

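The lighter hangs upright in the pads. Its tip is clear of the rim, at about (185,350) in the side crop. Next I bring the nose beside the tube and drag the gripper over it to pivot the lighter.

Emit:
{"name": "step_arm", "arguments": {
  "rows": [
    [[12,0,0],0],
    [[26,0,0],0],
    [[38,0,0],0],
    [[42,0,0],0],
    [[42,0,0],0],
    [[42,0,15],0],
    [[42,0,35],0],
    [[42,0,55],0],
    [[42,0,75],0],
    [[42,0,86],0],
    [[42,0,88],0],
    [[42,0,88],0]
  ]
}}

```text
time: 10.95
tool_pos: [485.9, -93.9, 172.8]
tcp_rot: [-180.0, -0.0, 135.0]
ft_force: [-1.1, 0.3, -1.2]
finger_gap: 21.6
grip_force: 27.6
```

Emit:
{"name": "step_arm", "arguments": {
  "rows": [
    [[-8,0,0],0],
    [[-16,0,0],0],
    [[-22,0,0],0],
    [[-27,0,0],0],
    [[-32,0,0],0],
    [[-37,0,0],0],
    [[-42,0,0],0],
    [[-42,0,0],0]
  ]
}}

```text
time: 11.75
tool_pos: [515.8, -123.7, 172.7]
tcp_rot: [-180.0, -0.0, 135.0]
ft_force: [-1.4, 3.0, -0.8]
finger_gap: 22.0
grip_force: 27.2
```

```bash
python3 - <<'E'
from h import *
s=r.sense();print(s["time"],s["tool_pos"],s["ft_force"],s["grip_force"],s["finger_gap"])
D=snapshot("side");S=snapshot("scene")
cv2.imwrite("pics/l2.png",np.hstack([cv2.resize(D[150:320,250:380],None,fx=3,fy=3),cv2.resize(S[120:230,250:350],(464,510))]))
E
```

```text
11.75 [ 515.80836046 -123.72742564  172.68666468] [-1.44024073  2.96359619 -0.81458826] 27.175638377666473 21.979313924636283
```

View pics/l2.png

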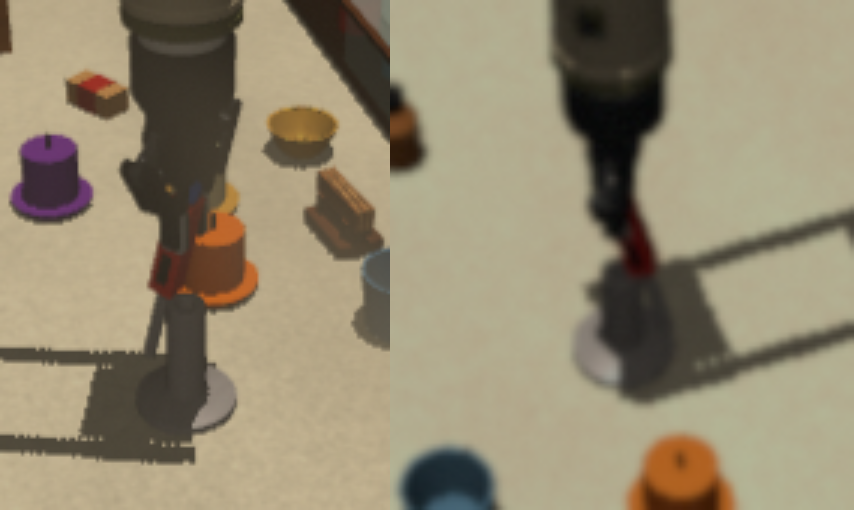

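The pivot works: the lighter leans about 20°, with its nose against the tube, and slides smoothly at about 3 N. Continuing the drag.

Emit:
{"name": "step_arm", "arguments": {
  "rows": [
    [[-6,0,0],0],
    [[-12,0,0],0],
    [[-18,0,0],0],
    [[-24,0,0],0],
    [[-30,0,0],0],
    [[-36,0,0],0],
    [[-42,0,0],0],
    [[-48,0,0],0],
    [[-54,0,0],0],
    [[-56,0,0],0],
    [[-56,0,0],0]
  ]
}}

```text
time: 12.95
tool_pos: [556.0, -163.7, 173.7]
tcp_rot: [180.0, 0.1, 135.0]
ft_force: [-0.5, 0.8, 1.3]
finger_gap: 22.0
grip_force: 27.1
```

```bash
python3 - <<'E'
from h import *
s=r.sense();print(s["time"],s["tool_pos"],s["ft_force"],s["grip_force"],s["finger_gap"])
# predicted tip: grasp point + 150mm along lean
P=s["tool_pos"]+[0,0,8];tx=np.array([-.707,.707,0])
print("predicted tips",[(a,(P+150*(np.sin(np.radians(a))*tx-[0,0,np.cos(np.radians(a))])).round()) for a in (35,40,45,50)])
E
```

```text
12.95 [ 555.95054966 -163.74864671  173.68183788] [-0.45783906  0.84805828  1.26129569] 27.076922357082367 22.038914243170865
predicted tips [(35, array([ 495., -103.,   59.])), (40, array([488., -96.,  67.])), (45, array([481., -89.,  76.])), (50, array([475., -83.,  85.]))]
```

Emit:
{"name": "step_arm", "arguments": {
  "rows": [
    [[0,0,-15],0],
    [[0,0,-35],0],
    [[0,0,-60],0],
    [[0,0,-85],0],
    [[0,0,-105],0],
    [[0,0,-110],0],
    [[0,0,-110],0]
  ],
  "squeeze": 40
}}

```text
time: 13.65
tool_pos: [556.0, -163.4, 284.9]
tcp_rot: [179.9, 0.2, 135.0]
ft_force: [-0.2, -0.7, -1.6]
finger_gap: 21.6
grip_force: 42.2
```

Emit:
{"name": "step_arm", "arguments": {
  "rows": [
    [[6,15,0],0],
    [[16,40,0],0],
    [[26,68,0],0],
    [[37,96,0],0],
    [[48,124,0],0],
    [[59,152,0],0],
    [[70,180,0],0],
    [[81,208,0],0],
    [[90,232,0],0],
    [[97,250,0],0],
    [[101,259,0],0],
    [[101,259,0],0]
  ]
}}

```text
time: 14.85
tool_pos: [666.5, 93.2, 281.3]
tcp_rot: [-179.9, -0.1, 135.1]
ft_force: [0.5, 0.4, -1.0]
finger_gap: 21.6
grip_force: 42.2
```

```bash
python3 - <<'E'
from h import *
s=r.sense();print(s["time"],s["tool_pos"],s["tcp_rot"],s["grip_force"],s["finger_gap"])
c=get_calibration("wrist");np.save("w3.npy",c,allow_pickle=True)
for n in ("wrist","scene","side"): cv2.imwrite(f"pics/f_{n}.png",snapshot(n))
im=cv2.imread("pics/f_wrist.png")
T=s["tool_pos"];P=T+[0,0,8];y=np.radians(s["tcp_rot"][2]);tx=np.array([np.cos(y),np.sin(y),0])
for a in (30,40,45,50,60):
    print(a,np.round(proj(c,P+150*(np.sin(np.radians(a))*tx-[0,0,np.cos(np.radians(a))])),1),np.round(proj(c,P+78*(np.sin(np.radians(a))*tx-[0,0,np.cos(np.radians(a))])),1))
print("P",proj(c,P),"wick",proj(c,[593,165,80]))
h=cv2.cvtColor(im,cv2.COLOR_BGR2HSV)
for v in range(40,300,8): # colour profile along the nose's column
    print(v,[tuple(int(k) for k in h[v,u]) for u in (305,312,320,328,335)])
E
```

```text
14.85 [666.54057753  93.20623936 281.34865044] [-1.79905347e+02 -1.03492166e-01  1.35104749e+02] 42.20660984516144 21.566696491121274
30 [320.6 117.7] [320.7 173.2]
40 [320.7  88.5] [320.8 157.9]
45 [320.7  73. ] [320.8 150.6]
50 [320.7  56.9] [320.8 143.6]
60 [320.9  21.9] [320.9 130.6]
P (np.float64(320.9289740745012), np.float64(277.7406600726217)) wick (np.float64(319.5304889536803), np.float64(91.39152202780767))
40 [(28, 53, 187), (26, 55, 187), (23, 61, 188), (23, 64, 188), (26, 56, 187)]
48 [(26, 57, 187), (24, 61, 187), (23, 64, 187), (25, 60, 188), (23, 62, 188)]
56 [(26, 57, 188), (27, 54, 188), (22, 66, 188), (26, 55, 189), (26, 56, 188)]
64 [(23, 61, 188), (23, 157, 188), (26, 182, 188), (27, 185, 189), (27, 50, 187)]
72 [(26, 176, 191), (37, 29, 201), (14, 51, 100), (39, 27, 199), (39, 31, 199)]
80 [(36, 28, 194), (37, 29, 161), (12, 50, 101), (41, 25, 165), (39, 22, 193)]
88 [(18, 108, 87), (17, 120, 64), (13, 53, 43), (39, 20, 166), (41, 18, 193)]
96 [(19, 111, 85), (18, 107, 62), (13, 51, 45), (44, 18, 157), (44, 14, 194)]
104 [(19, 111, 83), (18, 108, 64), (12, 57, 
[... 1144 characters left out ...]
, 236, 67), (1, 232, 66)]
232 [(0, 236, 67), (0, 240, 66), (0, 247, 65), (0, 236, 67), (1, 236, 66)]
240 [(0, 236, 67), (1, 240, 66), (1, 243, 66), (1, 247, 66), (0, 236, 67)]
248 [(1, 236, 66), (0, 240, 66), (0, 240, 66), (1, 244, 67), (1, 243, 66)]
256 [(0, 232, 67), (1, 240, 66), (0, 232, 67), (0, 236, 66), (1, 240, 67)]
264 [(0, 236, 66), (1, 247, 65), (0, 236, 66), (0, 240, 66), (0, 232, 67)]
272 [(0, 236, 66), (0, 243, 66), (0, 240, 66), (0, 240, 66), (0, 236, 66)]
280 [(0, 240, 67), (0, 236, 67), (1, 243, 65), (1, 240, 66), (1, 243, 66)]
288 [(0, 236, 66), (1, 236, 66), (0, 243, 66), (0, 236, 67), (1, 240, 66)]
296 [(0, 240, 66), (0, 240, 66), (1, 240, 66), (1, 239, 65), (1, 232, 66)]
```

Nose tip is at about (320,70) in the wrist image, which gives a lean of about 45°. I'll sidestep to see the wick past the nose.

Emit:
{"name": "step_arm", "arguments": {
  "rows": [
    [[0,-15,0],0],
    [[0,-35,0],0],
    [[0,-48,0],0],
    [[0,-50,0],0],
    [[0,-50,0],0],
    [[0,-50,0],0]
  ]
}}

```text
time: 15.6
tool_pos: [631.9, 56.0, 283.3]
tcp_rot: [180.0, 0.0, 135.0]
ft_force: [-0.0, -0.1, -0.8]
finger_gap: 21.4
grip_force: 42.2
```

```bash
python3 - <<'E'
from h import *
s=r.sense();print(s["time"],s["tool_pos"],s["tcp_rot"])
c=get_calibration("wrist");im=snapshot("wrist");cv2.imwrite("pics/g.png",im)
T=s["tool_pos"];y=np.radians(s["tcp_rot"][2]);tx=np.array([np.cos(y),np.sin(y),0]);ty=np.array([np.sin(y),-np.cos(y),0])
u,v=proj(c,[593,165.5,80]);print("wick pred",u,v)
h=cv2.cvtColor(im,cv2.COLOR_BGR2HSV);u0,v0=int(u),int(v)
# cream wax top, and dark pixels inside its outline
m=cv2.inRange(h,np.array((30,8,130)),np.array((60,45,255)))[v0-50:v0+60,u0-60:u0+60]
cn=max(cv2.findContours(m,cv2.RETR_EXTERNAL,cv2.CHAIN_APPROX_NONE)[0],key=cv2.contourArea)
(ex,ey),ax,_=cv2.fitEllipse(cn);print("wax",ex+u0-60,ey+v0-50,ax,"->",onz(c,ex+u0-60,ey+v0-50,65))
k=np.zeros_like(m);cv2.drawContours(k,[cv2.convexHull(cn)],-1,255,-1)
k=cv2.erode(k,np.ones((9,9)))&cv2.inRange(h,np.array((0,0,0)),np.array((180,255,110)))[v0-50:v0+60,u0-60:u0+60]
n,l,st,ce=cv2.connectedComponentsWithStats(k);print("dark",[(st[i]+[u0-60,v0-50,0,0,0],(ce[i]+[u0-60,v0-50]).round(1)) for i in range(1,n) if st[i][4]>8])
# nose tip: crop with numbers, columns around 320
g=im[:,:,:].astype(int).sum(2)//3
print(g[52:100:2,308:334:2])
def onplane(u,v):
    e,d=ray(c,u,v);return e+d*(ty@(T-e))/(ty@d)
for vv in (66,70,74,78): 
    p=onplane(320.7,vv);q=p-(T+[0,0,8]);print(vv,p.round(1),np.linalg.norm(q).round(1),np.degrees(np.arctan2(q@tx,-q[2])).round(1))
E
```

```text
15.6 [631.90245056  56.03599194 283.26240237] [1.79973163e+02 1.20912203e-02 1.34962872e+02]
wick pred 366.2107301116947 89.0415706035899
wax 365.66000747680664 91.34785842895508 (47.03748321533203, 51.02811050415039) -> [594.95639412 166.02512761  65.        ]
dark [(array([364,  89,   7,   6,  27]), array([366.7,  91.3]))]
[[164 164 169 168 167 170 167 165 168 165 165 170 169]
 [166 167 170 169 165 165 166 168 168 164 163 168 170]
 [165 165 167 168 164 166 167 165 162 163 163 164 167]
 [164 165 171 169 164 166 166 162 162 159 164 163 164]
 [165 165 167 168 164 165 167 161 159 157 164 167 171]
 [167 168 166 172 169 168 167 166 162 160 164 171 174]
 [165 167 166 169 165 167 169 170 171 167 166 171 176]
 [166 165 165 165 162 165 170 173 170 165 164 168 170]
 [168 162 164 170 166 156 155 157 164 166 164 164 165]
 [170 164 165 165  73  75  83  81  99 165 164 162 162]
 [168 167 172  81  66  79  87  87  80 103 168 165 165]
 [167 169 175  32  70  80  86  87  83  58 172 165 174]
 [166 169 139  40  71  81  86  86  83  52 153 168 121]
 [167 170 141  36  72  82  88  87  84  53 154 172  97]
 [172 169 139  18  48  81  54  91  83  57 138 153 138]
 [167 166 137  21  31  34  35  56  87  58 140 102 139]
 [171 168 132  24  33  36  37  35  52  60 127 112 141]
 [106 170  33  28  33  37  37  38  34  36  86 148 142]
 [ 52  50  44  27  34  36  37  37  36  23 113 144 140]
 [ 55  55  44  28  34  37  37  38  36  26 121 142 141]
 [ 56  58  46  28  35  37  37  37  34  27 109 142 141]
 [ 56  57  44  29  33  38  37  38  34  26 111 141 142]
 [ 59  58  42  29  35  38  38  37  35  26 112 142 138]
 [ 58  58  42  30  35  37  38  38  35  28 112 142 142]]
66 [558.9 129.2 229.5] 120.4 59.1
70 [560.5 127.6 230.1] 118.2 58.8
74 [562.  126.  230.7] 116.0 58.5
78 [563.6 124.4 231.3] 113.8 58.2
```

Emit:
{"name": "step_arm", "arguments": {
  "rows": [
    [[-1,15,5],0],
    [[-2,35,20],0],
    [[-3,48,40],0],
    [[-3,51,57],0],
    [[-3,51,65],0],
    [[-3,51,65],0],
    [[-3,51,65],0]
  ]
}}

```text
time: 16.35
tool_pos: [669.8, 89.6, 218.7]
tcp_rot: [180.0, 0.0, 135.0]
ft_force: [-0.8, 0.1, -1.6]
finger_gap: 21.5
grip_force: 42.2
```

```bash
cat > chk.py <<'E'
from h import *
s=r.sense();T=s["tool_pos"];print(s["time"],T,s["ft_force"],s["grip_force"])
y=np.radians(s["tcp_rot"][2]);tx=np.array([np.cos(y),np.sin(y),0])
tip=T+107*tx-[0,0,97];print("tip",tip,"rel wick",tip-[594.3,165.8,80])
for n in ("scene","side"):
    im=snapshot(n);c=get_calibration(n);cv2.imwrite(f"pics/h_{n}_{int(s['time']*100)}.png",im)
    u,v=proj(c,tip);w=proj(c,[594.3,165.8,80]);print(n,"tip pred",u,v,"wick pred",w)
    g=im.astype(int).sum(2)//3;a,b=int(u),int(v)
    print("rows",b-14,"cols",a-14);print("\n".join(" ".join("%3d"%k for k in q) for q in g[b-14:b+16,a-14:a+15]))
    h=blob(im,(0,150,30),(8,255,255),(a-60,b-60,a+60,b+60));print("red",h)
E
python3 chk.py
```

```text
16.35 [669.76038606  89.64452116 218.71495326] [-0.83358681  0.12695897 -1.61012418] 42.201663851737976
tip [594.14072474 165.34568907 121.71495326] rel wick [-0.15927526 -0.45431093 41.71495326]
scene tip pred 333.3714427193142 240.44208572513125 wick pred (np.float64(333.00544716298714), np.float64(246.9670930587176))
rows 226 cols 319
 31  34  46  60  80  99 128 156 167 172 173 172 172 172 172 172 172 171 171 171 170 170 170 170 170 172 171 171 171
 28  38  60  81 102 126 153 167 172 174 173 172 172 172 172 172 170 170 171 172 171 171 171 170 171 172 172 171 171
 28  42  72  93 113 140 162 170 172 174 175 172 172 172 172 172 170 170 172 173 173 173 172 171 172 171 171 171 172
 28  43  77  98 116 143 163 171 172 175 174 174 172 172 172 172 172 172 172 173 173 173 173 171 172 171 172 172 172
 32  44  73  93 117 148 165 172 173 175 174 174 171 171 173 173 173 173 173 172 173 172 172 171 171 171 171 171 172
 41  50  63  78 107 145 167 172 173 174 174 174 171 171 173 174 175 173 173 173 171 173 172 171 172 171 171 172 170
 46  51  57  62  87 129 156 170 174 174 175 174 173 172 172 174 
[... 5795 characters left out ...]
 155 153 152 154 154 155 156 156 155 154 153
160 159 158 157 158 159 158 156 156 156 156 155 155 155 155 157 157 157 157 156 154 155 155 156 157 157 155 155 156
160 160 158 157 158 159 159 158 157 157 155 155 155 156 141 144 156 158 156 153 154 155 157 158 157 157 155 154 155
159 158 157 159 160 160 159 160 159 159 153 159 160 163  86  86 153 160 158 151 156 157 157 157 157 156 156 154 155
159 157 156 158 160 159 159 161 162 165 163 163 163 163  86  70 152 162 161 162 160 159 158 155 155 156 156 155 154
159 159 157 159 161 160 157 163 164 164 163 163 163 162  86  70 152 162 162 162 162 161 160 156 154 155 157 157 155
red (array([309.16783217, 125.62937063]), array([298, 123,  24,   7, 143]))
```

Side image: the nose end is at about (316,184.5), directly above the wick top at (315.5,195.3), and the scene view agrees. Descending slowly.

Emit:
{"name": "step_arm", "arguments": {
  "rows": [
    [[0,0,5],0],
    [[0,0,11],0],
    [[0,0,17],0],
    [[0,0,22],0],
    [[0,0,26],0],
    [[0,0,28],0],
    [[0,0,28],0],
    [[0,0,28],0],
    [[0,0,28],0]
  ]
}}

```text
time: 17.35
tool_pos: [670.1, 90.0, 190.5]
tcp_rot: [180.0, 0.0, 135.0]
ft_force: [-0.5, -0.0, -0.8]
finger_gap: 21.5
grip_force: 42.2
```

```bash
python3 chk.py
```

```text
17.35 [670.05701986  90.04159554 190.52380315] [-0.48094667 -0.04145745 -0.83232539] 42.201274037361145
tip [594.41097215 165.71639627  93.52380315] rel wick [ 0.11097215 -0.08360373 13.52380315]
scene tip pred 333.09736875075066 244.92057911855608 wick pred (np.float64(333.00544716298714), np.float64(246.9670930587176))
rows 230 cols 319
 31  53  86 102 120 148 166 170 172 174 174 173 171 171 172 173 172 172 173 173 172 172 172 171 170 170 171 172 171
 28  51  83 100 119 150 168 172 173 174 174 174 172 172 173 174 174 174 173 172 171 171 171 171 170 170 171 171 171
 29  48  79 100 121 152 170 173 174 175 174 173 173 171 172 173 174 173 173 171 171 172 172 172 170 170 171 171 171
 28  47  80 106 137 161 172 174 174 175 174 174 173 172 172 172 172 172 171 172 171 171 172 171 171 170 171 169 170
 27  46  80 113 149 169 174 174 174 174 173 173 173 172 171 171 170 171 172 171 171 172 172 172 171 172 170 170 171
 30  45  78 121 155 171 173 173 172 173 174 173 174 173 172 171 169 170 171 171 171 171 170 171 171 171 170 169 170
 37  43  69 107 140 161 170 173 172 173 173 174 175 174 173 172
[... 5785 characters left out ...]
79  79  80  80  79  80  80  81  81 107 153 156 155 157
163 162 163 161 158 118  93 107  85  79  77  78  79  78  79  79  79  80  80  80  81  81  83  78 106 150 155 154 154
160 161 161 161 160 119  81  76  81  81  79  79  80  80  80  81  90 100  91  82  84  84  81  78 107 151 156 155 155
162 162 161 161 163 121  81  76  79  81  84  86  85  85  84  85 110 130 113  90  85  83  81  78 112 151 156 155 155
162 161 161 162 162 121  80  75  79  80  83  85  86  86  87  87  87  88  88  85  84  83  81  77 127 154 159 158 156
163 161 161 161 160 120  80  75  79  81  84  84  85  86  86  87  88  87  87  86  84  82  81  78 128 157 161 160 160
red (array([281.2  , 177.425]), array([276, 175,  12,   6,  40]))
```

```bash
python3 - <<'E'
from h import *
cs,cd=get_calibration("scene"),get_calibration("side")
w,_=tri([(cs,333.9,246.6),(cd,315.4,195.4)])
for u in (330.5,331.5,332.5):
    t,e=tri([(cs,u,244),(cd,315.7,192.8)]);print(t.round(1),e[0].round(1),"rel",(t-w).round(1),np.linalg.norm(t-w).round(1))
E
```

```text
[596.5 158.6  94.3] 2.6 rel [ 3.1 -8.5 12.1] 15.1
[595.4 160.2  94. ] 1.1 rel [ 1.9 -7.  11.8] 13.8
[594.2 161.8  93.7] 0.4 rel [ 0.8 -5.4 11.5] 12.7
```

Emit:
{"name": "step_arm", "arguments": {
  "rows": [
    [[1,0,1],0],
    [[2,0,2],0],
    [[3,0,2.5],0],
    [[3,0,2.5],0],
    [[3,0,2.5],0],
    [[3,0,2.5],0],
    [[3,0,2.5],0],
    [[3,0,2.5],0]
  ]
}}

```text
time: 18.25
tool_pos: [667.7, 92.1, 187.6]
tcp_rot: [180.0, 0.0, 135.0]
ft_force: [0.5, 0.2, -0.2]
finger_gap: 21.8
grip_force: 42.2
```

```bash
python3 - <<'E'
from h import *
s=r.sense();print(s["time"],s["tool_pos"],s["ft_force"],s["grip_force"],abs(s["qd"]).max())
print(r.hand_in())
E
```

```text
18.25 [667.74326369  92.11730443 187.6275876 ] [ 0.48017604  0.21250911 -0.19436564] 42.20227539539337 0.09364876106837869
the job is handed in; nothing more can be done
None
```

I handed the job in at 18 s; no verdict came back. By my measurements the cap is pressed home, and the lighter is held still at about 45° with its nose tip an estimated 10–13 mm from the wick tip and no contact force showing at the wrist.

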